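Lock the specimen carrier on the microscope's loading dock

ROBOT

A 6-joint arm with a two-finger parallel gripper is mounted at the origin on the work surface. World frame = base frame: x ahead of the robot, y to its left, z up, the work surface at z = 0. Lengths are in m, angles in degrees, forces in N, time in s.
With the tool pointing down it reaches from about 0.275 to 0.825 m from the base axis. Payload 5.2 kg.
Tool frame: the origin (TCP) lies on the centre line of the jaws, within the pads' length; the fingertips stand 19 mm ahead of it and the grasp point (between the pads) is the TCP; x points along the fingers, y is the direction in which the jaws open and shut, and the axes are right-handed (so a half turn about x gives the same grasp; the last joint's range is limited). The gripper opens to 93 mm and grips with 3 to 60 N. Pads are 15 mm wide; open, the fingers measure 128 mm over their backs; the gripper's body (75 mm by 188 mm) begins 65 mm behind the grasp point.
Start: joints at [56.677, 14.817, 87.949, -0, 77.235, -11.62], TCP at [0.203, 0.511, 0.238] pointing down, gripper open.
Joint ranges: [-179.93, 179.93], [-52.35, 119.4], [10.71, 147.94], [-69.91, 249.91], [12.55, 155.21], [-178.61, 178.61]. Speed limits (degrees/s): [147.25, 147.25, 180, 180, 180, 180].

INTERFACE

Orientations are given as a 3x3 rotation matrix whose columns are the frame's x, y, z axes.
In Python, from rig import * gives the robot as it stands.
- The arm moves only by the tool move_arm, never from a script. Its argument "steps" is a list of rows, each a list of 6 numbers: the shift along the tool's x, y, z normalised to -1 to 1, where 1 is 200 mm, then the turn, a rotation vector about the tool's x, y, z normalised to -1 to 1, where 1 is 2 rad. A call has 1 to 5 rows; each row is the pose to reach, as a shift and turn from the pose measured when the call began, along the tool's axes at that moment; what a row does not reach only later rows make up. A row lasts 1/10 s, in which the tool goes at most 50 mm and 8.59 degrees, less where a joint would pass 70% of its speed; a pose out of reach is approached as far as the arm can. A call with a number of a shift or a turn outside -1 to 1 is refused whole. A call with a gripper value outside its range is refused whole. "claw" is the opening, from 0 (shut) to 1 (fully open), set as the call begins (left out, the last holds). The fingers move at their own pace and stop on an object; "squeeze" is the grip in N (left out, the last holds). Time passes only in rows, so rows that repeat a pose let the fingers close. It gives the time, the measured TCP pose, the force and the opening at its end, in the units of the state.
- sense(): the state, without advancing time (a new reading comes with each control period).
- grab_frame(name): name is "scene" or "side" or "wrist"; returns a dict with "pixels" (400x640x3 uint8, red, green, blue), "z_map" (400x640 float32, m along the optical axis (not along the pixel's ray), 0 where there is no reading), "vfov" (degrees; the focal length in pixels is half the picture's height over the tangent of half this angle, whatever the lens; pixels are square), "cx", "cy" (the principal point, pixels), "R" (3x3) and "t" (3): a world point X has camera coordinates R X + t. Camera axes: x right, y down, z forward; pixel columns grow to the right and rows downward; lengths in m; the calibration is good to about 2 mm. A picture is of the moment at which its call begins.
- finish_job(): hands the job in, once; it reports no verdict.
The state is a dict: "clock": time; "q": joint angles; "joint_velocities": joint speeds; "effort": joint torques, N m; "position": TCP position; "tcp_rot": TCP orientation; "ft_force": force on the tool from outside, world axes, zero at the start; "wrist_torque": the same for the moment, N m; "gripper_width": finger opening in m.
Only numpy, scipy, OpenCV 4.12 (cv2) and the standard library are available. Lean on these libraries where they do the work, as an engineer would, in place of code of your own. Each camera call takes 0.05 s, during which the arm holds its last target.

TASK

With the fingertips, push the brass specimen carrier along the L-shaped slot of the loading dock as far as the corner, then push it sideways along the second leg until it is fully home at the slot's green-marked end, and leave it there. Only push the carrier: never grip, lift or tip it, and leave the vial, case, canister and screwdriver where they are.

Things in the scene. Friction and masses are not known exactly. Their poses are not given: they have to be found in the camera images.
- carrier_center (a point): Centre of the brass carrier disc (54 mm diameter, 22 mm thick), 11 mm above the dock's top face it slides on. Four 5 mm high steel stubs stand on it. A 12 mm pin below runs in the slot, 2 mm play each side; a flange under the plate keeps it in. 0.2 to 0.45 kg, slides with plain friction (under 5 N), stays where left, spins freely: its yaw means nothing.
- dock: Loading dock, fixed: plate with top face 24 mm above the bench, x -100 to 85, y -70 to 80 mm in its own frame (origin at bench level). The 16 mm wide slot runs along dock +x (leg 1, 110 mm), then dock +y (leg 2, 70 mm); its ends and corner stop the pin rigidly. Green paint surrounds the locked end; next to it a white block 42 mm high at x 98 to 138, y 14 to 80 mm.
- slot_start (a point): Carrier axis position when its pin touches the start of leg 1, on the dock's top face (24 mm above the bench). The carrier starts 0 to 50 mm from here along leg 1.
- slot_corner (a point): Carrier axis position at the slot's corner, centred in both legs, on the dock's top face. The outer wall of the corner stops the pin 2 mm beyond this point.
- slot_end (a point): Carrier axis position when its pin touches the end of leg 2 (fully home), on the dock's top face.
- vial: Loose amber glass vial with a white cap, 26 mm in diameter, 42 mm high, standing on the dock's plate to the left (dock +y) of leg 1. Origin at the centre of its underside. Leave alone.
- case: Loose clear specimen case with a blue lid, 77 x 57 x 30 mm, on the bench to the left (dock +y) of the dock. Origin at the centre of its underside. Leave alone.
- canister: Loose aluminium can, 42 mm in diameter, 55 mm high, on the bench to the left (dock +y) of the dock. Origin at the centre of its underside. Leave alone.
- driver: Loose screwdriver 130 mm long, lying on the bench to the right (dock -y) of the dock, along its own x. Origin under its middle. Leave alone.

How it is judged:
By the outcome, as a careful person would: the job done as asked, in the order asked, and still so for the second after the job is handed in, with the robot touching nothing.
It also fails if it takes over 40 s, if anything falls off the work surface, if the arm or the gripper's body presses on something with over 40 N, if the wrist force passes 120 N, or if a joint passes its speed limit or range.

## Working session

There is one attempt and no reset: what is moved stays moved. The work goes in short steps, Python scripts to look and compute and a tool call to move; the robot and the scene stay as the last step left them, time stands still between calls to the robot, and variables do not carry over. Pictures are saved under pics/ and viewed, and the job is handed in when it is done.

Besides the shell and the picture viewer there is one more tool, called after "Emit:" as name(argument=value, ...), one argument or row to a line, values as JSON. move_arm: Moves the arm, as the interface text tells. Scaled input: -1 to 1 covers 200 mm each way for a shift and 2 rad each way for a turn. Its arguments: {"type":"object","properties":{"steps":{"type":"array"},"claw":{"type":"number"},"squeeze":{"type":"number"}},"required":["steps"]}

```bash
mkdir -p pics; ls; python3 - <<'E'
from rig import *
import cv2,numpy as np
np.set_printoptions(precision=4,suppress=True)
s=sense();print(s)
for n in ["scene","side","wrist"]:
    f=grab_frame(n);cv2.imwrite(f"pics/{n}0.png",f["pixels"][:,:,::-1])
    np.savez(f"{n}0.npz",**f);print(n,f["vfov"],f["cx"],f["cy"],f["R"],f["t"])
E
```

```text
pics
{'clock': 0.0, 'q': array([ 56.6775,  14.86  ,  88.0124,  -0.0019,  77.2326, -11.6197]), 'joint_velocities': array([-0.0431, -0.036 , -0.0889,  0.0769, -0.0287, -0.0366]), 'effort': array([ -0.0006, -43.7308, -28.4004,   0.0718,   0.0413,  -0.0001]), 'position': array([0.2031, 0.5106, 0.2368]), 'tcp_rot': array([[-0.001 ,  0.3698,  0.9291],
       [-0.0015,  0.9291, -0.3698],
       [-1.    , -0.0018, -0.0003]]), 'ft_force': array([-0.3176, -0.0537, -1.1168]), 'wrist_torque': array([ 0.0577,  0.0078, -0.039 ]), 'gripper_width': 0.09319612038439302}
scene 42.250107071134295 316.35289383654344 199.5803414667643 [[-0.2292  0.9733  0.0093]
 [ 0.8074  0.1954 -0.5567]
 [-0.5437 -0.1201 -0.8306]] [ 0.0697 -0.4482  1.3703]
side 45.92687299157508 320.2618748236415 195.2790140911025 [[-0.9598 -0.2802  0.0133]
 [-0.1895  0.6126 -0.7674]
 [ 0.2069 -0.7391 -0.6411]] [0.5699 0.1254 0.8268]
wrist 66.42232795536923 321.56244959059234 199.27612510203997 [[ 0.37    0.929  -0.0012]
 [ 0.891  -0.3545  0.2837]
 [ 0.2631 -0.1061 -0.9589]] [-0.5483 -0.033   0.3917]
```

View pics/scene0.png

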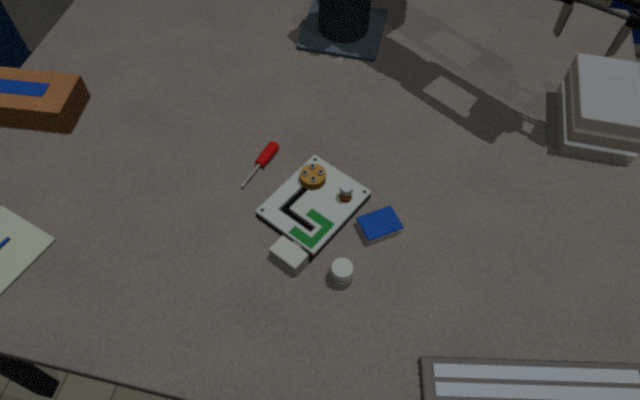

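View pics/side0.png

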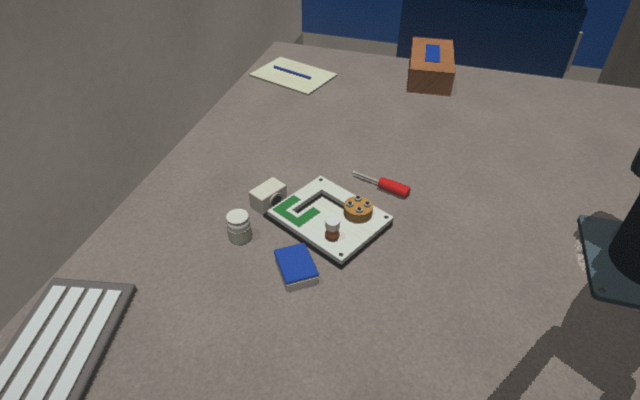

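View pics/wrist0.png

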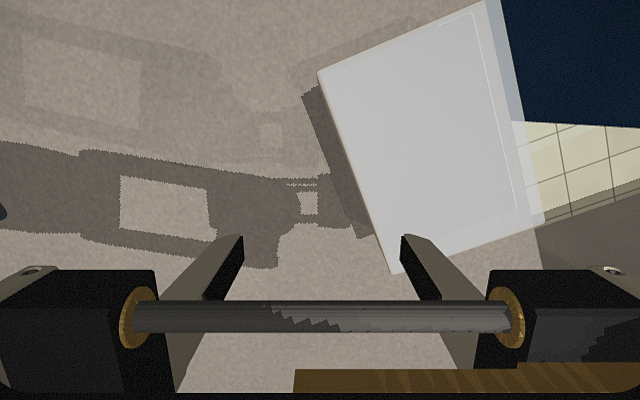

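The scene view shows the dock around (313,205), the carrier at (313,176), the vial at (346,193), the case at (380,223), the can at (342,270), the block at (289,254) and the driver at (262,165). The side view shows the carrier at (358,208) and the vial at (333,229). Next I'll zoom in and measure.

```bash
cat > h.py <<'E'
import numpy as np,cv2
def ray(f,u,v,z):
    F=200/np.tan(np.radians(float(f["vfov"])/2));R=f["R"];t=f["t"]
    C=-R.T@t
    d=R.T@np.array([(u-f["cx"])/F,(v-f["cy"])/F,1.]); return C+d*(z-C[2])/d[2]
def proj(f,X):
    F=200/np.tan(np.radians(float(f["vfov"])/2));c=f["R"]@np.asarray(X)+f["t"]
    return np.array([f["cx"]+F*c[0]/c[2],f["cy"]+F*c[1]/c[2]])
def tri(fs,uvs):
    A=np.zeros((3,3));b=np.zeros(3)
    for f,(u,v) in zip(fs,uvs):
        C=-f["R"].T@f["t"];d=ray(f,u,v,0)-C;d/=np.linalg.norm(d);P=np.eye(3)-np.outer(d,d);A+=P;b+=P@C
    return np.linalg.solve(A,b)
def biggest(m):
    n,l,s,c=cv2.connectedComponentsWithStats(m.astype(np.uint8));k=1+np.argmax(s[1:,4]);return l==k,s[k],c[k]
E
python3 - <<'E'
from h import *
for n,(a,b,c,d) in {"scene":(230,140,410,290),"side":(220,150,420,300)}.items():
    f=np.load(n+"0.npz");im=f["pixels"][b:d,a:c,::-1]
    cv2.imwrite(f"pics/{n}z.png",cv2.resize(im,None,fx=4,fy=4,interpolation=cv2.INTER_CUBIC))
E
```

```text
(no output)
```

View pics/scenez.png

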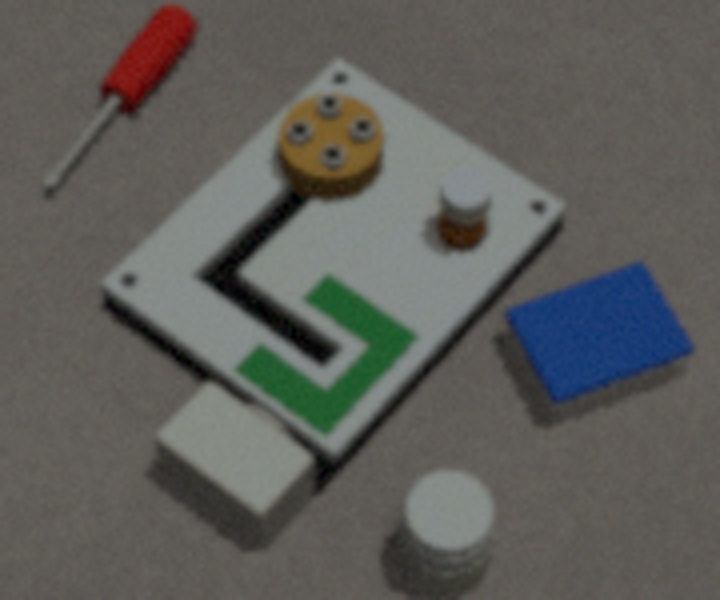

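View pics/sidez.png

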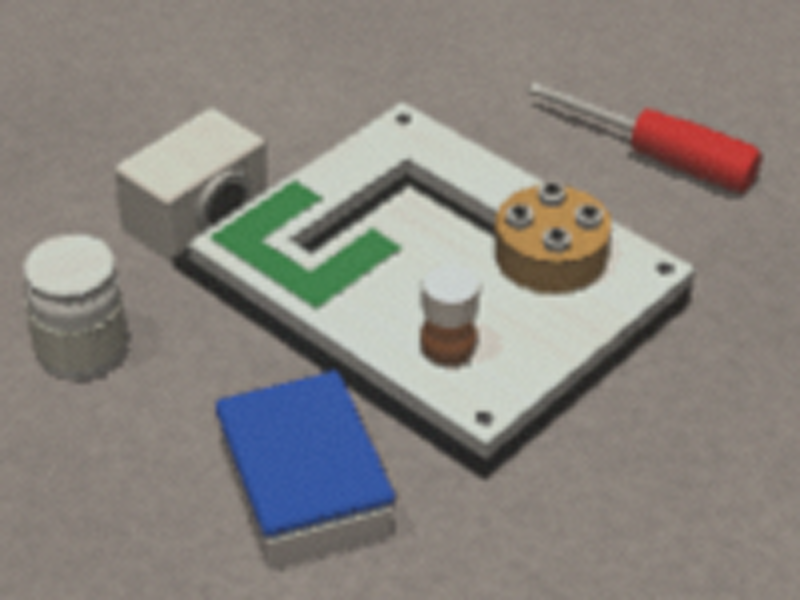

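```bash
cat > m.py <<'E'
from h import *
np.set_printoptions(precision=4,suppress=True)
fs=np.load("scene0.npz");fd=np.load("side0.npz")
fs=dict(fs);fd=dict(fd)
S=lambda x,y:((x+.5)/4-.5+230,(y+.5)/4-.5+140)
D=lambda x,y:((x+.5)/4-.5+220,(y+.5)/4-.5+150)
loc={"A":(-100,-70),"B":(-100,80),"C":(85,80),"D":(85,-70)}
cs={"A":(340,58),"B":(566,206),"C":(325,458),"D":(104,290)}
cd={"A":(693,270),"B":(487,450),"C":(188,247),"D":(402,101)}
P={}
for k in loc:
    P[k]=tri([fs,fd],[S(*cs[k]),D(*cd[k])]);print(k,P[k],ray(fs,*S(*cs[k]),.024),ray(fd,*D(*cd[k]),.024))
Q=np.array([P[k][:2] for k in loc]);L=np.array([loc[k] for k in loc])/1e3
H=(L-L.mean(0)).T@(Q-Q.mean(0));U,_,Vt=np.linalg.svd(H);Rz=Vt.T@U.T;T=Q.mean(0)-Rz@L.mean(0)
print(Rz,T,np.degrees(np.arctan2(Rz[1,0],Rz[0,0])),"res mm",(Q-(L@Rz.T+T))*1e3)
def todock(p):return (np.asarray(p)[:2]-T)@Rz*1e3
if __name__=="__main__":
  for nm,a,b in [("outer corner",(197,275),(408,160)),("inner corner",(238,270),(411,183)),("end a",(345,347),(298,246)),("end b",(322,368),(None,None)),("end s",(None,None),(316,245))]:
    for f,g,p in((fs,S,a),(fd,D,b)):
        if p[0]: print(nm,todock(ray(f,*g(*p),.024)))
  for f,n in((fs,"scene"),(fd,"side")):
    hsv=cv2.cvtColor(f["pixels"],cv2.COLOR_RGB2HSV)
    m=(hsv[...,0]>10)&(hsv[...,0]<25)&(hsv[...,1]>110)&(hsv[...,2]>110)
    m[:150]=0;m[230:]=0;m[:,:280]=0;m[:,400:]=0
    m,s,c=biggest(m);print(n,s,c)
    con=max(cv2.findContours(m.astype(np.uint8),0,1)[0],key=len);e=cv2.fitEllipse(cv2.convexHull(con));print(e,todock(ray(f,*e[0],.046)))
    g=(hsv[...,0]>50)&(hsv[...,0]<80)&(hsv[...,1]>100);g,s,c=biggest(g)
    for q in cv2.approxPolyDP(max(cv2.findContours(g.astype(np.uint8),0,1)[0],key=len),3,True)[:,0]: print("green",todock(ray(f,*q,.024)))
  # objects
  for nm,a,b,z in[("vial cap",(466,185),(451,282),.066),("can",(450,510),(70,267),.055),("block1",(208,382),(120,173),.042),("block2",(318,455),(170,200),.042),("block3",(263,515),(None,0),.042),("block4",(160,440),(210,110),.042),("case1",(508,315),(218,405),.03),("case2",(643,263),(None,0),.03),("case3",(693,350),(None,0),.03),("case4",(558,400),(None,0),.03)]:
    print(nm,todock(ray(fs,*S(*a),z)),todock(ray(fd,*D(*b),z)) if b[0] else "")
E
python3 m.py
```

```text
A [0.4442 0.029  0.0237] [0.4444 0.029  0.024 ] [0.4442 0.0293 0.024 ]
B [0.509  0.163  0.0209] [0.5109 0.1629 0.024 ] [0.5086 0.1661 0.024 ]
C [0.6773 0.0773 0.0185] [0.6796 0.0776 0.024 ] [0.6749 0.0836 0.024 ]
D [ 0.6117 -0.0525  0.0234] [ 0.6145 -0.0504  0.024 ] [ 0.6104 -0.0549  0.024 ]
[[ 0.8958  0.4445]
 [-0.4445  0.8958]] [0.565  0.0464] -26.38882108213725 res mm [[-0.1424  0.8144]
 [-2.0446  0.5247]
 [ 0.5202 -2.9657]
 [ 1.6668  1.6266]]
outer corner [ 51.2903 -35.4491]
outer corner [ 50.7095 -37.1179]
inner corner [ 35.9977 -21.8181]
inner corner [ 37.5533 -24.9589]
end a [36.1175 47.4053]
end a [44.8931 46.0021]
end b [52.3134 46.4241]
end s [39.2365 39.6546]
scene [300 165  25  19 209] [312.2919 173.9426]
((312.19549560546875, 173.46722412109375), (19.4742431640625, 24.412405014038086), 92.3147964477539) [-44.8878 -29.7033]
green [10.7012 18.9222]
green [25.5    15.8583]
green [26.5718 57.4786]
green [57.8942 58.3058]
green [63.2104 17.264 ]
green [76.1844 15.7533]
green [78.2293 67.8788]
green [13.5656 69.4749]
side [344 197  28  19 257] [357.7938 206.6148]
((358.03228759765625, 205.61322021484375), (18.712820053100586, 28.278671264648438), 93.78971862792969) [-47.6086 -28.959 ]
green [78.9078 66.0232]
green [12.8517 67.9597]
green [10.5305 16.7838]
green [26.5632 16.2996]
green [26.1209 54.5675]
green [63.0851 54.9445]
green [64.4875 15.8452]
green [76.5566 14.7897]
vial cap [-52.8168  49.7358] [-53.1399  49.6734]
can [ 85.5541 148.853 ] [ 82.7769 148.9077]
block1 [100.5787  17.0176] [129.0345  81.5254]
block2 [96.9485 81.5232] [96.9085 78.4416]
block3 [136.2104  82.112 ] 
block4 [137.7816  20.5802] [134.1186  18.35  ]
case1 [-26.091   98.9806] [ -7.1716 145.7062]
case2 [-93.3272 132.0144] 
case3 [-67.6538 179.4732] 
case4 [ -3.5064 145.8775]
```

The two views agree within about 3 mm. In the dock frame, leg 1 is centred at y≈-30, the corner is at (45,-30), the end is at (45,~40), and the carrier is at (-46,-30). I'll push with the jaws shut, keeping the tool's y axis along dock y.

```bash
cat > go.py <<'E'
import sys,io,contextlib
with contextlib.redirect_stdout(io.StringIO()):
    from m import *
from rig import sense
from scipy.spatial.transform import Rotation as Ro
def todo(x,y,z,turn=True):
    s=sense();R=s["tcp_rot"];p=s["position"]
    w=np.r_[T+Rz@(np.array([x,y])/1e3),z/1e3]
    Rt=np.column_stack([[0,0,-1],np.r_[Rz[:,1],0],np.r_[Rz[:,0],0]])
    r=Ro.from_matrix(R.T@Rt).as_rotvec()
    print("clock",s["clock"],"dock now",todock(p),p[2],"force dock",s["ft_force"][:2]@Rz,s["ft_force"][2],"w",s["gripper_width"])
    print("shift",R.T@(w-p)/.2,"turn",r/2)
if __name__=="__main__": todo(*map(float,sys.argv[1:4]))
E
python3 go.py -96 -30 150; python3 - <<'E'
import io,contextlib
with contextlib.redirect_stdout(io.StringIO()):
    from m import *
for a in[(48,188),(180,12),(110,105)]:print("driver",todock(ray(fs,*S(*a),.01)))
E
```

```text
clock 0.15 dock now [-530.5258  255.0753] 0.237021275126001 force dock [-0.8547 -0.5972] -0.52467159078241 w 0.09305412513192875
shift [ 0.4367 -1.5974  2.0491] turn [ 0.0409 -0.0001  0.0007]
driver [  54.6624 -137.0902]
driver [ -77.2578 -164.5026]
driver [  -5.4841 -149.708 ]
```

Emit:
move_arm(
  steps=[
    [0,-0.8,0.95,0.04,0,0],
    [0,-0.8,0.95,0.04,0,0],
    [0,-0.8,0.95,0.04,0,0],
    [0,-0.8,0.95,0.04,0,0],
    [0,-0.8,0.95,0.04,0,0],
  ],
  claw=0,
  squeeze=10,
)

```text
clock: 0.65
position: [0.3208, 0.29, 0.2371]
tcp_rot: [[-0.001, 0.442, 0.897], [-0.001, 0.897, -0.442], [-1.0, -0.001, -0.0]]
ft_force: [1.1, 0.1, 0.1]
gripper_width: 0.0574
```

```bash
python3 go.py -96 -30 150
```

```text
clock 0.65 dock now [-327.0321  109.636 ] 0.2370623432506644 force dock [0.8963 0.5798] 0.077522402988205 w 0.057445016384372924
shift [ 0.4363 -0.7003  1.1535] turn [ 0.0012 -0.      0.0007]
```

Emit:
move_arm(
  steps=[
    [0,-0.7,0.95,0,0,0],
    [0,-0.7,0.95,0,0,0],
    [0,-0.7,0.95,0,0,0],
    [0,-0.7,0.95,0,0,0],
    [0,-0.7,0.95,0,0,0],
  ],
)

```text
clock: 1.15
position: [0.4301, 0.0777, 0.2373]
tcp_rot: [[-0.0, 0.444, 0.896], [-0.002, 0.896, -0.444], [-1.0, -0.002, 0.0]]
ft_force: [0.8, -0.5, 0.0]
gripper_width: 0.0173
```

```bash
python3 go.py -96 -30 150; python3 - <<'E'
from rig import *
import cv2,numpy as np
for n in ["wrist","scene"]:
    f=grab_frame(n);cv2.imwrite(f"pics/{n}1.png",f["pixels"][:,:,::-1]);np.savez(f"{n}1.npz",**f)
E
```

```text
clock 1.15 dock now [-134.7941  -31.9477] 0.2372709638421393 force dock [ 0.9089 -0.0829] 0.019049696346082542 w 0.01733785695406792
shift [0.4364 0.0103 0.1938] turn [0.0004 0.0002 0.0008]
```

View pics/wrist1.png

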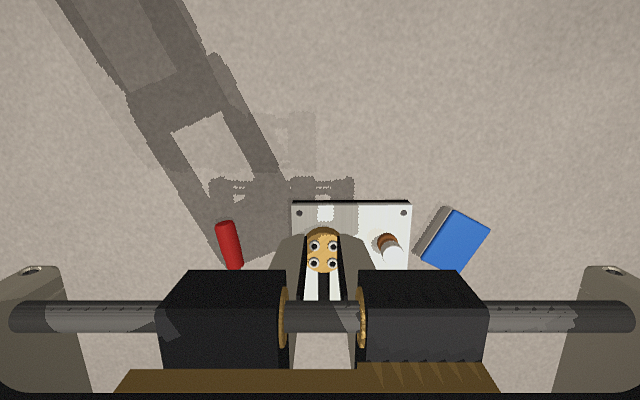

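The wrist view shows the carrier at (322,258), in line with the closing jaws. The vial is at (388,245) and clear of them. Now I'll move in behind the carrier and go down.

Emit:
move_arm(
  steps=[
    [0.2,0.01,0.19,0,0,0],
    [0.43,0.01,0.19,0,0,0],
    [0.43,0.01,0.19,0,0,0],
    [0.43,0.01,0.19,0,0,0],
  ],
)

```text
clock: 1.65
position: [0.4648, 0.0618, 0.1507]
tcp_rot: [[-0.004, 0.447, 0.895], [-0.002, 0.895, -0.447], [-1.0, -0.004, -0.003]]
ft_force: [0.1, 0.0, 0.7]
gripper_width: 0.0003
```

```bash
python3 go.py -96 -30 49; python3 - <<'E'
from rig import *
import cv2,numpy as np
for n in ["side","scene"]:
    f=grab_frame(n);np.savez(f"{n}2.npz",**f)
    a,b,c,d={"scene":(230,100,410,250),"side":(280,130,480,280)}[n]
    cv2.imwrite(f"pics/{n}2.png",cv2.resize(f["pixels"][b:d,a:c,::-1],None,fx=4,fy=4))
E
```

```text
clock 1.65 dock now [-96.6624 -30.7636] 0.15070514627937576 force dock [0.0664 0.0745] 0.6777395308592146 w 0.00028178137982630424
shift [0.5085 0.0056 0.0046] turn [-0.0013 -0.0013  0.0018]
```

View pics/side2.png

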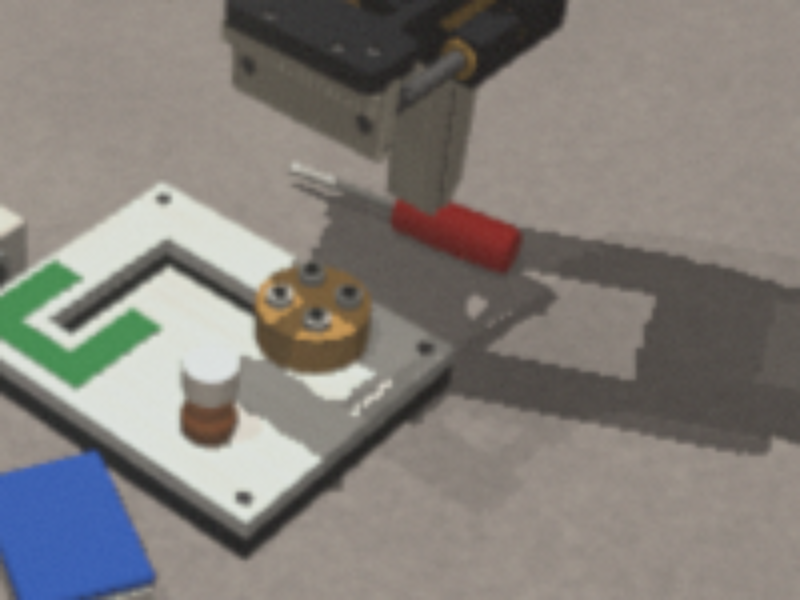

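View pics/scene2.png

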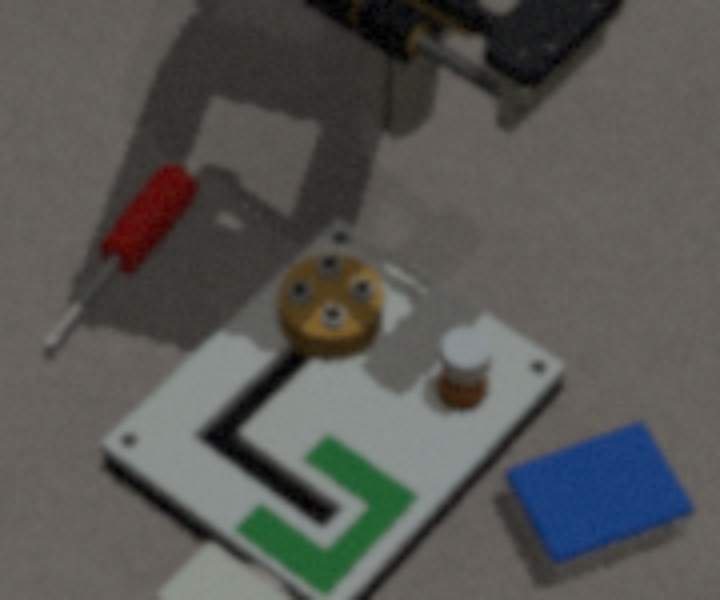

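Both views show the fingers closed and standing above the plate's near edge, behind the carrier (side (310,315), scene (332,305)). The way down is clear.

Emit:
move_arm(
  steps=[
    [0.25,0,0,0,0,0],
    [0.4,0,0,0,0,0],
    [0.5,0,0,0,0,0],
    [0.5,0,0,0,0,0],
  ],
)

```text
clock: 2.15
position: [0.4662, 0.0621, 0.0529]
tcp_rot: [[0.001, 0.446, 0.895], [-0.003, 0.895, -0.446], [-1.0, -0.002, 0.002]]
ft_force: [0.1, -0.2, -0.4]
gripper_width: 0.0003
```

```bash
cat > look.py <<'E'
import sys
from rig import *
import cv2,numpy as np
from h import *
k=sys.argv[1]
for n in sys.argv[2:]:
    f=grab_frame(n);np.savez(f"{n}{k}.npz",**f)
    a,b,c,d={"scene":(230,130,410,280),"side":(230,130,430,280),"wrist":(0,0,640,400)}[n]
    im=f["pixels"][b:d,a:c,::-1]
    cv2.imwrite(f"pics/{n}_{k}.png",cv2.resize(im,None,fx=4,fy=4) if n!="wrist" else im)
E
python3 look.py a side scene; python3 go.py -76 -30 49
```

```text
clock 2.25 dock now [-93.627  -29.2965] 0.05487630365060479 force dock [0.5295 1.1213] 0.12288274797547039 w 0.00024281019387275687
shift [ 0.0299 -0.0034  0.088 ] turn [-0.0007  0.0029  0.0002]
```

View pics/side_a.png

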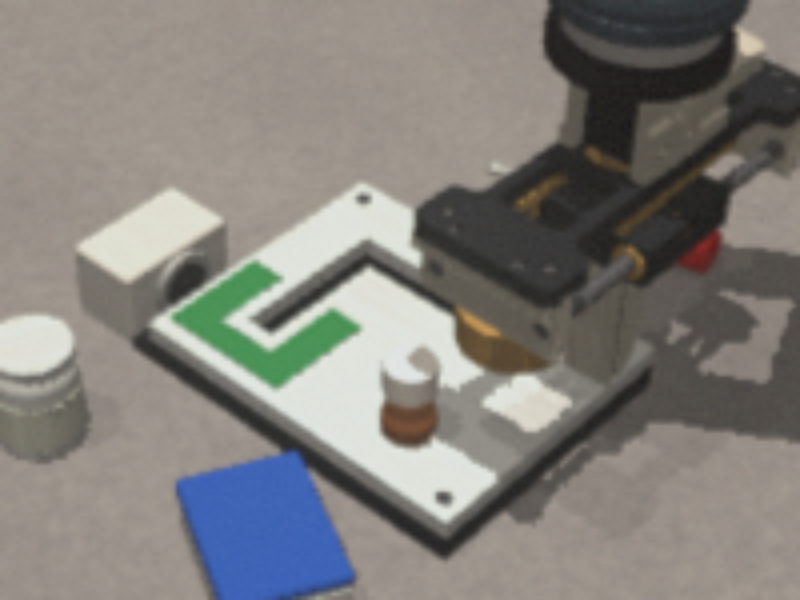

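The side view shows the fingertips right behind the carrier at about (600,365) and the vial at (410,400), well clear. Now I'll push along leg 1.

Emit:
move_arm(
  steps=[
    [0.02,-0.003,0.03,0,0,0],
    [0.02,-0.003,0.06,0,0,0],
    [0.02,-0.003,0.09,0,0,0],
    [0.02,-0.003,0.12,0,0,0],
    [0.02,-0.003,0.15,0,0,0],
  ],
)

```text
clock: 2.75
position: [0.495, 0.0476, 0.0512]
tcp_rot: [[0.005, 0.446, 0.895], [-0.003, 0.895, -0.446], [-1.0, -0.001, 0.005]]
ft_force: [-3.2, 1.7, 1.7]
gripper_width: 0.0002
```

```bash
python3 go.py 12 -30 50
```

```text
clock 2.75 dock now [-63.2947 -30.0347] 0.05117993200840732 force dock [-3.5576  0.0829] 1.7117480976516044 w 0.00021779965373977544
shift [0.0079 0.0008 0.3764] turn [-0.0008  0.0027  0.0003]
```

Emit:
move_arm(
  steps=[
    [0.005,0,0.035,0,0,0],
    [0.005,0,0.07,0,0,0],
    [0.005,0,0.105,0,0,0],
    [0.005,0,0.14,0,0,0],
    [0.005,0,0.175,0,0,0],
  ],
)

```text
clock: 3.25
position: [0.527, 0.0316, 0.0502]
tcp_rot: [[0.005, 0.446, 0.895], [-0.003, 0.895, -0.446], [-1.0, -0.001, 0.006]]
ft_force: [-0.9, 0.5, -1.8]
gripper_width: 0.0005
```

```bash
python3 go.py 12 -30 50;python3 look.py b side scene;
```

```text
clock 3.25 dock now [-27.4856 -30.1374] 0.050194574565381345 force dock [-1.0197  0.0345] -1.8301080813499762 w 0.0005472840894914164
shift [0.0021 0.001  0.1974] turn [-0.0008  0.0028  0.0003]
```

View pics/side_b.png

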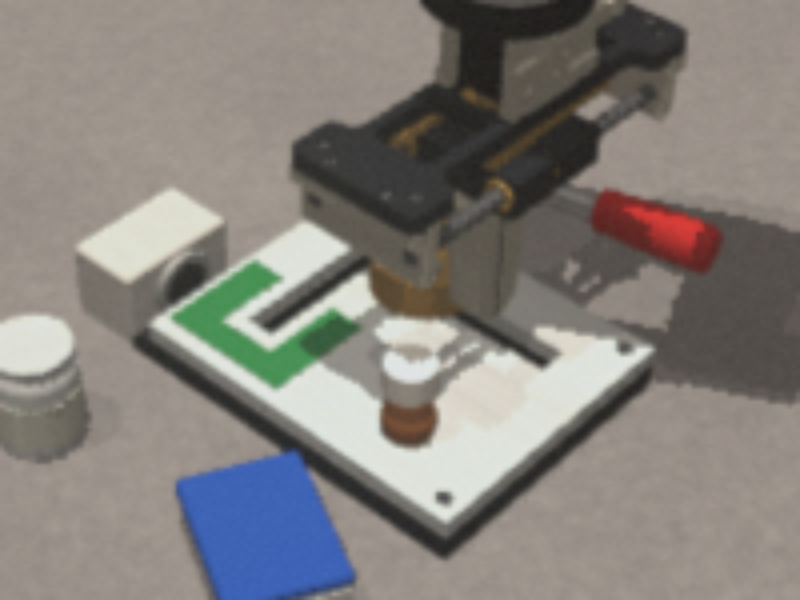

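View pics/scene_b.png

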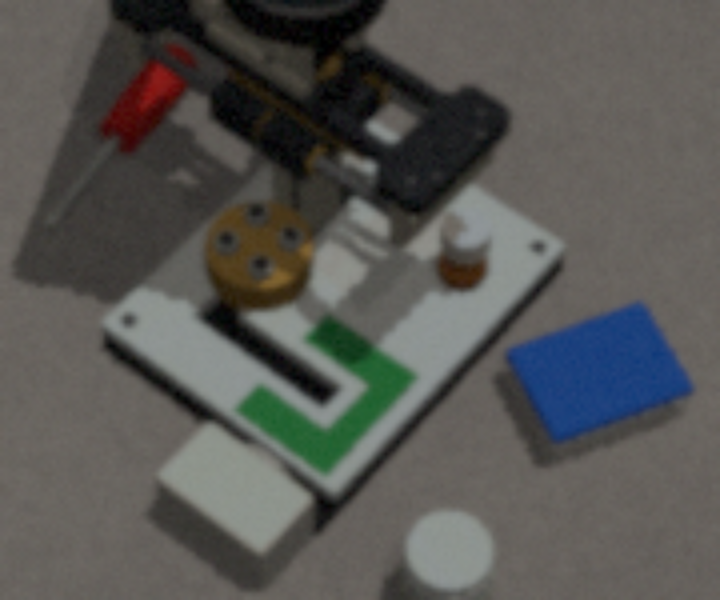

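The carrier slides level along leg 1 (scene (258,250)), and the vial and driver haven't moved. I'll carry on to the corner.

Emit:
move_arm(
  steps=[
    [0,0,0.035,0,0,0],
    [0,0,0.07,0,0,0],
    [0,0,0.105,0,0,0],
    [0,0,0.13,0,0,0],
    [0,0,0.15,0,0,0],
  ],
)

```text
clock: 3.85
position: [0.5553, 0.0176, 0.0506]
tcp_rot: [[0.006, 0.446, 0.895], [-0.003, 0.895, -0.446], [-1.0, -0.0, 0.007]]
ft_force: [-0.9, 1.0, -0.4]
gripper_width: 0.0006
```

```bash
python3 go.py 12 -30 50
```

```text
clock 3.85 dock now [  4.028  -30.1024] 0.05061996530253721 force dock [-1.2721  0.4824] -0.395250334569007 w 0.0006279925668294398
shift [0.0034 0.0006 0.0398] turn [-0.0011  0.0036  0.0001]
```

Emit:
move_arm(
  steps=[
    [0,0,0.01,0,0,0],
    [0,0,0.02,0,0,0],
    [0,0,0.03,0,0,0],
  ],
)

```text
clock: 4.15
position: [0.5605, 0.015, 0.0506]
tcp_rot: [[0.006, 0.446, 0.895], [-0.003, 0.895, -0.446], [-1.0, -0.0, 0.007]]
ft_force: [-0.6, 0.9, -0.7]
gripper_width: 0.0002
```

```bash
python3 go.py 12 -30 50
```

```text
clock 4.15 dock now [  9.9236 -30.1402] 0.05061514428873698 force dock [-0.9727  0.5234] -0.6655487975605758 w 0.00022996587791609252
shift [0.0031 0.0007 0.0104] turn [-0.001   0.0035  0.0001]
```

Emit:
move_arm(
  steps=[
    [0,0,0.01,0,0,0],
    [0,0,0.017,0,0,0],
  ],
)

```text
clock: 4.35
position: [0.5617, 0.0144, 0.0505]
tcp_rot: [[0.002, 0.446, 0.895], [-0.002, 0.895, -0.446], [-1.0, -0.001, 0.003]]
ft_force: [-8.2, 4.3, 8.1]
gripper_width: 0.0006
```

```bash
python3 go.py 12 -30 50;python3 look.py c scene wrist; python3 - <<'E'
import io,contextlib
with contextlib.redirect_stdout(io.StringIO()):
    from m import *
f=dict(np.load("scenec.npz"))
hsv=cv2.cvtColor(f["pixels"],cv2.COLOR_RGB2HSV)
m=(hsv[...,0]>10)&(hsv[...,0]<25)&(hsv[...,1]>110)&(hsv[...,2]>100)
m[:150]=0;m[250:]=0;m[:,:240]=0;m[:,400:]=0
m,s,c=biggest(m);print(s,c,todock(ray(f,*c,.046)))
E
```

```text
clock 4.35 dock now [ 11.2767 -30.1379] 0.05051477530195463 force dock [-9.2969  0.18  ] 8.13366288946829 w 0.0005510818145423026
shift [0.0026 0.0007 0.0036] turn [-0.0011  0.0013  0.0003]
[283 210   7   4  20] [286.15 211.7 ] [57.821  -9.2541]
```

View pics/scene_c.png

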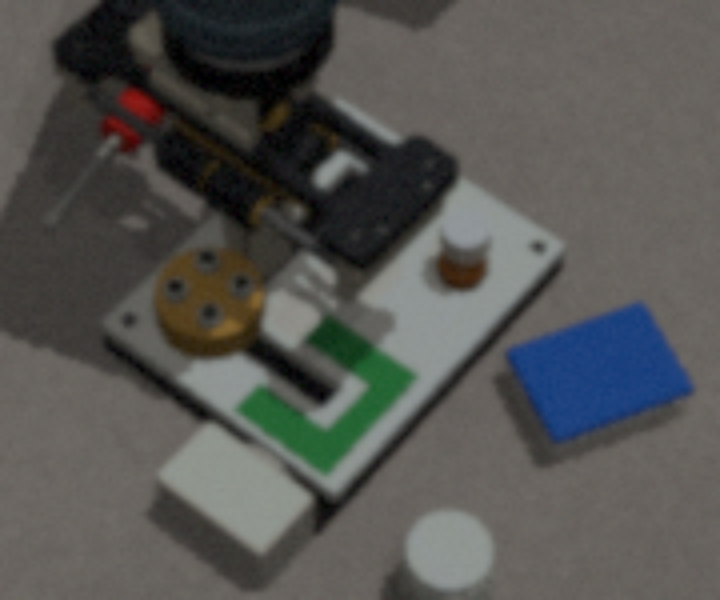

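View pics/wrist_c.png

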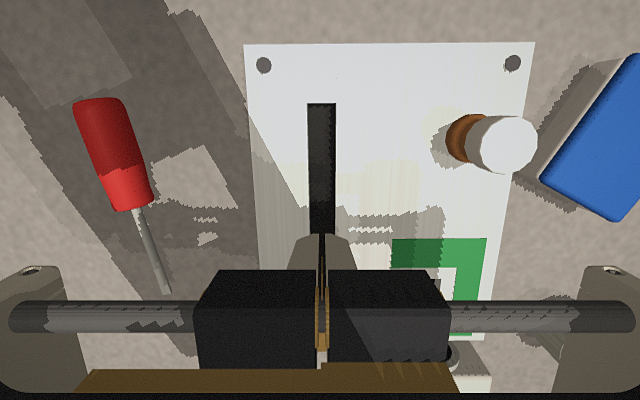

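The force jumped to 9 N at x=11.3, so the carrier is at the corner: scene (210,297), slot open behind it. I'll back off and go round to the carrier's -y side.

Emit:
move_arm(
  steps=[
    [0,0,-0.1,0,0,0],
    [0,-0.1,-0.1,0,0,0],
    [0,-0.3,-0.1,0,0,0],
    [0,-0.32,-0.1,0,0,0],
    [0,-0.32,-0.1,0,0,0],
  ],
)

```text
clock: 4.95
position: [0.5158, -0.035, 0.051]
tcp_rot: [[0.004, 0.448, 0.894], [-0.002, 0.894, -0.448], [-1.0, -0.0, 0.004]]
ft_force: [0.4, 0.1, -0.2]
gripper_width: 0.0008
```

```bash
python3 go.py 46 -92 50
```

```text
clock 4.95 dock now [ -7.9349 -94.7714] 0.050976704417241676 force dock [0.3467 0.2507] -0.15203551107159702 w 0.0008002906248493622
shift [0.0061 0.015  0.2696] turn [-0.0021  0.0022  0.0002]
```

Emit:
move_arm(
  steps=[
    [0,0,0.1,0,0,0],
    [0,0,0.2,0,0,0],
    [0,0,0.27,0,0,0],
    [0,0,0.27,0,0,0],
  ],
)

```text
clock: 5.35
position: [0.5668, -0.0594, 0.0515]
tcp_rot: [[0.007, 0.448, 0.894], [-0.003, 0.894, -0.448], [-1.0, 0.0, 0.007]]
ft_force: [-0.5, -0.5, 0.1]
gripper_width: 0.0001
```

```bash
python3 look.py d scene side; python3 go.py 46 -74 50
```

```text
clock 5.45 dock now [ 45.7151 -94.2485] 0.0509689870536053 force dock [ 0.0179 -0.9859] -0.4668371120474917 w 0.00037706265347492343
shift [0.0048 0.1012 0.001 ] turn [-0.0019  0.002   0.0001]
```

View pics/scene_d.png

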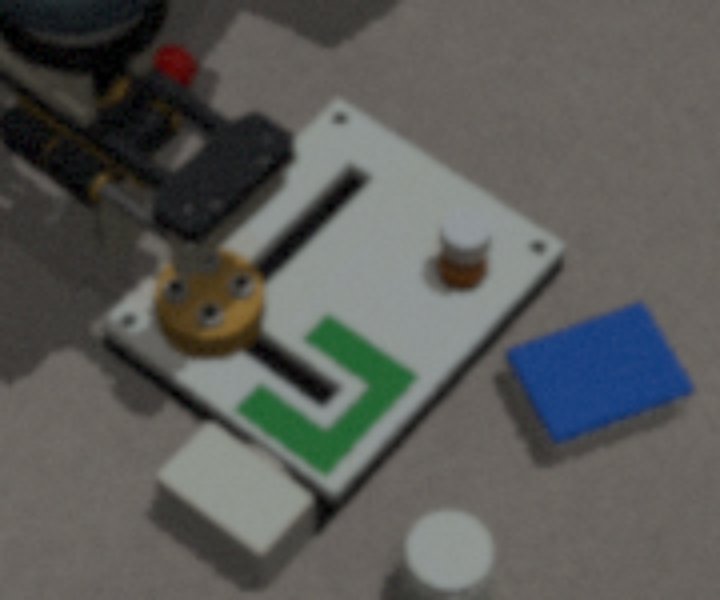

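View pics/side_d.png

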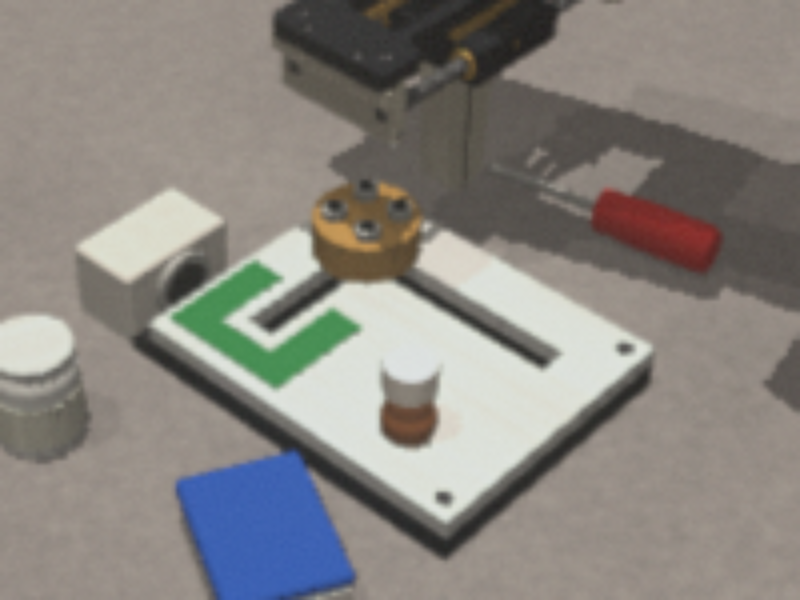

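Both views show the carrier in the corner (scene (210,297), side (367,225)), with the fingers on its -y side. Now the push along leg 2.

Emit:
move_arm(
  steps=[
    [0.002,0.035,0,0,0,0],
    [0.002,0.07,0,0,0,0],
    [0.002,0.1,0,0,0,0],
    [0.002,0.13,0,0,0,0],
    [0.002,0.16,0,0,0,0],
  ],
)

```text
clock: 5.95
position: [0.5782, -0.0293, 0.0506]
tcp_rot: [[0.003, 0.447, 0.894], [-0.002, 0.894, -0.447], [-1.0, -0.001, 0.003]]
ft_force: [-0.7, -2.1, 0.3]
gripper_width: 0.0003
```

```bash
python3 go.py 46 -4 50;python3 look.py e side scene
```

```text
clock 5.95 dock now [ 45.4789 -61.9602] 0.05060207824351022 force dock [ 0.3245 -2.1527] 0.3125686318010357 w 0.00027006209564374103
shift [0.0028 0.2898 0.0016] turn [-0.0016  0.0017  0.0004]
```

View pics/side_e.png

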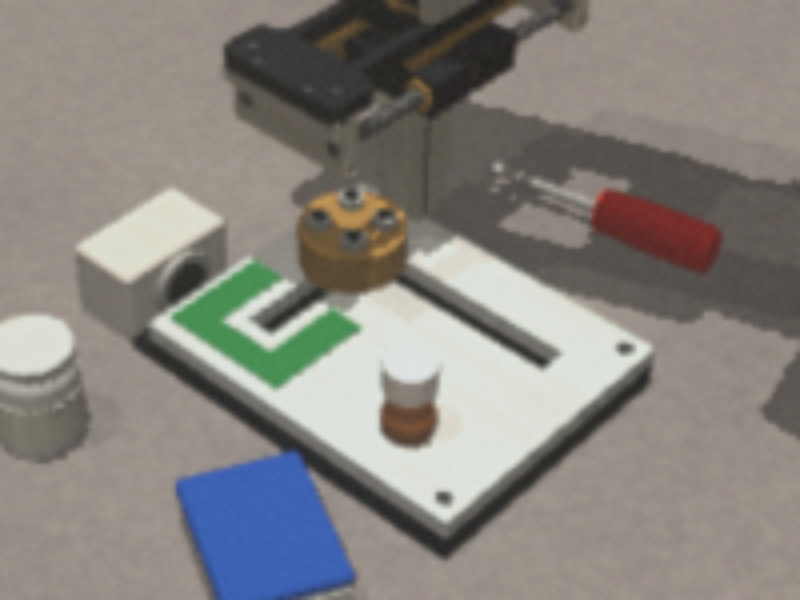

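The carrier has moved along leg 2 to (352,238) and is still level. I'll keep going.

Emit:
move_arm(
  steps=[
    [0.002,0.03,0,0,0,0],
    [0.002,0.065,0,0,0,0],
    [0.002,0.1,0,0,0,0],
    [0.002,0.135,0,0,0,0],
    [0.002,0.17,0,0,0,0],
  ],
)

```text
clock: 6.55
position: [0.5943, 0.002, 0.0504]
tcp_rot: [[0.004, 0.447, 0.894], [-0.002, 0.894, -0.447], [-1.0, 0.0, 0.004]]
ft_force: [-2.2, -3.9, 2.4]
gripper_width: 0.0006
```

```bash
python3 go.py 46 -4 50
```

```text
clock 6.55 dock now [ 45.9682 -26.7893] 0.050390268361611014 force dock [-0.2399 -4.5258] 2.4086345487317415 w 0.0005900454326908845
shift [ 0.002   0.1139 -0.0002] turn [-0.0015  0.0022 -0.0001]
```

Emit:
move_arm(
  steps=[
    [0,0.02,0,0,0,0],
    [0,0.04,0,0,0,0],
    [0,0.055,0,0,0,0],
    [0,0.07,0,0,0,0],
  ],
)

```text
clock: 6.95
position: [0.6006, 0.0146, 0.0504]
tcp_rot: [[0.004, 0.447, 0.894], [-0.002, 0.894, -0.447], [-1.0, -0.0, 0.004]]
ft_force: [-1.8, -2.6, 2.9]
gripper_width: 0.0003
```

```bash
python3 go.py 46 -4 50;python3 look.py f side scene
```

```text
clock 6.95 dock now [ 45.9876 -12.6504] 0.050368465591940616 force dock [-0.4335 -3.1397] 2.8524436536402598 w 0.0002594521889012595
shift [ 0.0018  0.0433 -0.0001] turn [-0.0015  0.0021  0.    ]
```

View pics/scene_f.png

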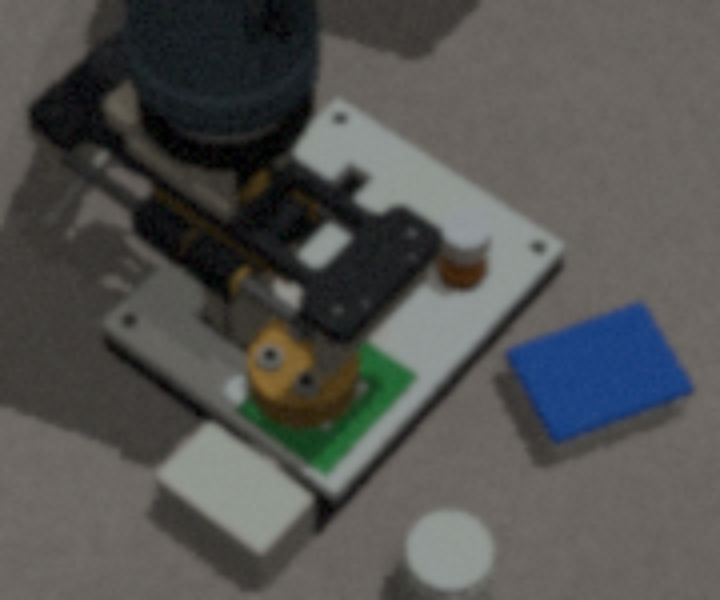

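The carrier is now in the green area at (303,370), and nothing else has moved. I'll cover the last millimetres slowly and watch for the force to rise.

Emit:
move_arm(
  steps=[
    [0,0.012,0,0,0,0],
    [0,0.024,0,0,0,0],
    [0,0.035,0,0,0,0],
  ],
)

```text
clock: 7.35
position: [0.6039, 0.0213, 0.0502]
tcp_rot: [[0.004, 0.447, 0.894], [-0.001, 0.894, -0.447], [-1.0, 0.001, 0.004]]
ft_force: [-1.9, -3.7, 1.3]
gripper_width: 0.0006
```

```bash
python3 go.py 46 -4 50
```

```text
clock 7.35 dock now [45.9557 -5.2047] 0.0502344297393749 force dock [-0.0526 -4.1195] 1.280837002994244 w 0.0006320695297341507
shift [0.0012 0.006  0.0002] turn [-0.0016  0.0021 -0.0003]
```

Emit:
move_arm(
  steps=[
    [0,0.008,0,0,0,0],
    [0,0.014,0,0,0,0],
  ],
)

```text
clock: 7.55
position: [0.6052, 0.024, 0.0502]
tcp_rot: [[0.004, 0.447, 0.894], [-0.001, 0.894, -0.447], [-1.0, 0.001, 0.004]]
ft_force: [-1.3, -1.9, 2.6]
gripper_width: 0.0006
```

```bash
python3 go.py 46 -4 50
```

```text
clock 7.55 dock now [45.9417 -2.2476] 0.050224639091797814 force dock [-0.3286 -2.3197] 2.601137589141327 w 0.0006379295855755149
shift [ 0.0011 -0.0088  0.0003] turn [-0.0015  0.0021 -0.0003]
```

Emit:
move_arm(
  steps=[
    [0,0.006,0,0,0,0],
    [0,0.012,0,0,0,0],
  ],
)

```text
clock: 7.75
position: [0.6058, 0.0251, 0.0503]
tcp_rot: [[0.003, 0.447, 0.895], [-0.003, 0.895, -0.447], [-1.0, -0.002, 0.004]]
ft_force: [-4.1, -9.6, 4.6]
gripper_width: 0.0002
```

```bash
python3 go.py 46 -4 50
```

```text
clock 7.75 dock now [45.9473 -0.9453] 0.05027242201129956 force dock [  0.6164 -10.3885] 4.608579591062618 w 0.00021642580124823368
shift [ 0.0014 -0.0153  0.0003] turn [-0.0013  0.0019  0.0008]
```

The force is up to 10 N. One more nudge will show whether this is the hard stop.

Emit:
move_arm(
  steps=[
    [0,0.008,0,0,0,0],
    [0,0.012,0,0,0,0],
  ],
)

```text
clock: 7.95
position: [0.6058, 0.0253, 0.0503]
tcp_rot: [[0.0, 0.446, 0.895], [-0.006, 0.895, -0.446], [-1.0, -0.006, 0.003]]
ft_force: [-6.1, -11.6, 4.9]
gripper_width: 0.0007
```

```bash
python3 go.py 46 -4 50
```

```text
clock 7.95 dock now [45.9448 -0.8082] 0.050345670679256334 force dock [ -0.3241 -13.1229] 4.928149167615249 w 0.0007005795110255157
shift [ 0.0018 -0.0159  0.0003] turn [-0.0009  0.0016  0.0028]
```

It's stopped: 2.4 mm more commanded gave 0.1 mm of travel, with the force still rising. I'll back straight off, then go up.

Emit:
move_arm(
  steps=[
    [0,-0.03,0,0,0,0],
    [0,-0.12,0,0,0,0],
    [0,-0.25,0,0,0,0],
    [-0.2,-0.3,0,0,0,0],
    [-0.5,-0.4,0,0,0,0],
  ],
)

```text
clock: 8.45
position: [0.5696, -0.0423, 0.1366]
tcp_rot: [[-0.005, 0.446, 0.895], [-0.004, 0.895, -0.446], [-1.0, -0.006, -0.003]]
ft_force: [1.2, -0.9, 0.3]
gripper_width: 0.0005
```

Emit:
move_arm(
  steps=[
    [-0.2,-0.25,-0.2,0,0,0],
    [-0.4,-0.5,-0.5,0,0,0],
    [-0.4,-0.7,-0.8,0,0,0],
    [-0.4,-0.7,-0.8,0,0,0],
    [-0.4,-0.7,-0.8,0,0,0],
  ],
)

```text
clock: 8.95
position: [0.3614, -0.0956, 0.2181]
tcp_rot: [[-0.005, 0.447, 0.895], [-0.004, 0.895, -0.447], [-1.0, -0.006, -0.003]]
ft_force: [-0.0, -0.2, -0.5]
gripper_width: 0.0003
```

```bash
python3 look.py g side scene; python3 - <<'E'
import io,contextlib
with contextlib.redirect_stdout(io.StringIO()):
    from m import *
for n in("scene","side"):
    f=dict(np.load(n+"g.npz"));hsv=cv2.cvtColor(f["pixels"],cv2.COLOR_RGB2HSV)
    m=(hsv[...,0]>10)&(hsv[...,0]<25)&(hsv[...,1]>110)&(hsv[...,2]>110)
    m[:170]=0;m[250:]=0;m[:,:270]=0;m[:,335:]=0
    m,s,c=biggest(m);e=cv2.fitEllipse(cv2.convexHull(max(cv2.findContours(m.astype(np.uint8),0,1)[0],key=len)));print(s,todock(ray(f,*e[0],.046)))
E
```

```text
[297 212  27  22 290] [47.2548 41.3496]
[282 193  28  18 264] [44.8126 41.6137]
```

View pics/scene_g.png

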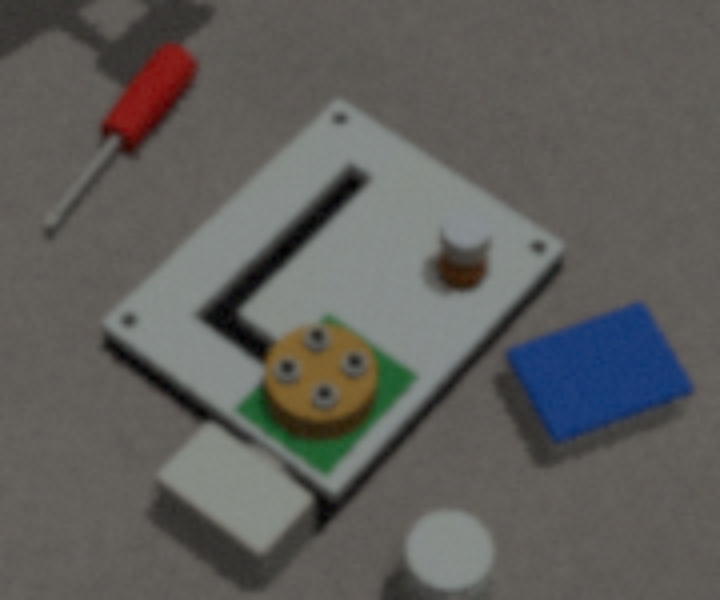

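View pics/side_g.png

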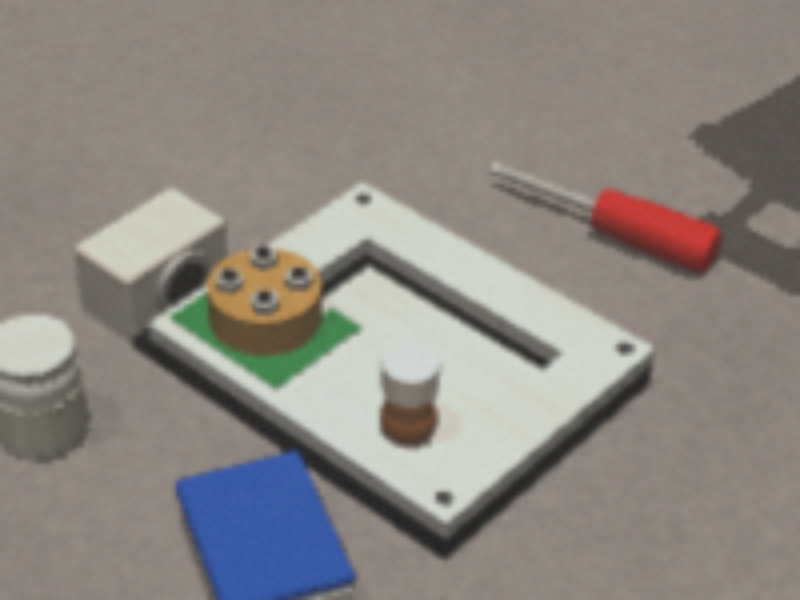

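The carrier sits in the green end (scene (320,378), side (265,300)), and the other objects are where they were. I'll let the arm settle, then hand in.

Emit:
move_arm(
  steps=[
    [0,0,0,0,0,0],
    [0,0,0,0,0,0],
  ],
)

```text
clock: 9.25
position: [0.3616, -0.096, 0.2185]
tcp_rot: [[-0.003, 0.449, 0.894], [-0.004, 0.894, -0.449], [-1.0, -0.005, -0.001]]
ft_force: [-0.1, 0.1, -0.0]
gripper_width: 0.0005
```

```bash
python3 -c "
from rig import *
print(finish_job())"
```

```text
the job is handed in; nothing more can be done
None
```

The carrier is fully home at the green-marked end of the slot. I handed the job in with the clock at 9.25 s and the arm clear of everything.

- **Pushing:** With the jaws shut, I pushed the carrier along leg 1 until it stopped at the corner (9 N). I then went round to its other side and pushed it along leg 2 to the hard stop. There the force reached 13 N, and 2.4 mm more of commanded push moved it only about 0.1 mm.
- **Last checks:** After the arm withdrew, the scene view put the carrier at dock (47, 41) mm and the side view at (45, 42). I had estimated the slot end at about (45, 40), so they agree within the roughly 3 mm my measurements are good for. The vial, case, canister and screwdriver look unmoved in both views.
- **What disagreed:**
  - The two cameras differed by up to about 3 mm in dock x, and up to about 6 mm for one plate corner. That is more than the stated 2 mm calibration, so I relied on the force to tell when it was home.
  - My colour check of the carrier at the corner failed because it picked up a small patch instead of the disc. There I went by the force and the pictures.

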